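Slide the crate of castings home into its bay

TASK

Slide the tall, heavy crate of iron castings into the bay on the bench, between the two low rails, until its front sits flush against the stop bar. Push it only low down, on the skid board at its foot, so that it slides and does not tip; do not touch the upright box or its handle, and do not lift it. Leave the kettle, pail and mould where they stand, and finish with your hand clear.

Things in the scene. Friction and masses are not known exactly. Their poses are not given: they have to be found in the camera images.
- crate: Loose crate, about 2 kg: a wooden skid board 160 x 160 mm, 30 mm thick, flat on the bench, with an upright box fixed on it. Origin at bench height under the box's centre; +x to its front (towards the bay), z up. The board reaches 55 mm ahead of the origin, 105 mm behind, 80 mm to either side: a bare 50 mm tail sticks out behind the box. Slides at 7 to 19 N; above about 80 mm it may tip.
- crate_box: Upright slatted wooden box fixed on the skid board, 110 (x) x 150 (y) x 180 mm high, from 30 to 210 mm above the bench, with a steel carrying handle across its top up to 250 mm. Not to be touched. Origin at the centre of its underside, 30 mm above the crate's origin, same axes.
- crate_front (a point): Point at the middle of the crate's front face, at bench height, 55 mm ahead of the crate's origin; axes as the crate's.
- crate_tail (a point): Middle of the rear edge face of the skid board, where it is meant to be pushed: 105 mm behind the crate's origin, 15 mm above the bench; axes as the crate's.
- bay: Dark steel bay fixed to the bench: stop bar 270 long (y), 30 deep, 50 mm high, and two side rails 60 long, 30 wide, 30 mm high, running from the bar back towards the crate, 210 mm apart (25 mm play each side of the crate). Origin on the bench at the middle of the bar's near face; +x into the bar (the crate's way), y along it. Rails span x = -60 to 0 mm, inner faces at y = +-105 mm.
- kettle: A loose dark iron kettle body, 104 mm across and 92 mm high, standing to one side of the work. Origin at the centre of its underside.
- pail: A loose small white pail, 90 mm across and 90 mm high, to one side of the work. Origin at the centre of its underside.
- mould: A loose clay mould ring, 100 mm across and 50 mm high, to one side of the work. Origin at the centre of its underside.
Not all that is in view belongs to the job. Several things have the shape of the crate; the one meant has the colours described above.

How it is judged:
At the end, for the whole second after the job is handed in: The crate stands upright and at rest in the bay, the middle of its front face within 8 mm of the stop bar and within 30 mm of the bay's centre line, square to the bar within 0.08 rad (x of crate_front in the frame of bay above -0.008 m and y of crate_front in the frame of bay between -0.03 and 0.03 m and angle between the x axis of crate and the x axis of bay, either way round below 0.08 rad and angle between crate's own z axis and vertical below 0.03 rad and height (world z) of crate below 0.005 m and linear speed of crate below 0.01 m/s); the robot touches nothing.
It fails at once if the crate tips by more than 0.12 rad (angle between crate's own z axis and vertical above 0.12 rad).
It fails at once if the crate is lifted off the bench (height (world z) of crate above 0.012 m).
It fails at once if the robot touches the upright box or its handle (over 2 N) (contact force between any of the fingers, the arm and crate_box above 2 N).
It fails at once if the kettle, pail or mould is moved by more than 20 mm (distance of any of kettle, pail, mould from where it was at the start of the episode above 0.02 m).
It also fails if it takes over 58 s, if anything falls off the work surface, if the arm or the gripper's body presses on something with over 40 N, if the wrist force passes 120 N, or if a joint passes its speed limit or range.

ROBOT

A 7-joint arm with a two-finger parallel gripper is mounted at the origin on the work surface. World frame = base frame: x ahead of the robot, y to its left, z up, the work surface at z = 0. Lengths are in m, angles in rad, forces in N, time in s.
With the tool pointing down it reaches from about 0.4 to 0.85 m from the base axis. Payload 4.4 kg.
Tool frame: the origin (TCP) lies at the very end of the fingers, on their centre line; the grasp point (between the pads) lies 19 mm behind it; z points along the fingers, y is the line along which they close (so a half turn about z gives the same grasp; the last joint's range is limited). The gripper opens to 94 mm and grips with 3 to 60 N. Pads are 16 mm wide; open, the fingers measure 119 mm over their backs; the gripper's body (75 mm by 177 mm) begins 78 mm behind the grasp point.
Start: joints at [1.205, 0.628, 0.038, 1.517, -0.027, 0.996, -0.02], TCP at [0.192, -0.621, 0.205] pointing down, gripper open.
Joint ranges: [-3.06, 3.06], [-0.37, 2.12], [-1.25, 1.32], [0.18, 2.47], [-1.1, 4.24], [0.23, 1.98], [-2.94, 2.94]. Speed limits (rad/s): [2.57, 2.57, 3.14, 3.14, 3.14, 3.14, 3.14].

INTERFACE

Orientations are given as a unit quaternion [w, x, y, z].
In Python, from cell import r gives the robot as it stands. The module is installed in compiled form; this text tells all that it offers.
- The arm moves only by the tool play_rows, never from a script. Its argument "commands" is a list of rows, each a list of 6 numbers: the shift along the tool's x, y, z in cm, then the turn, a rotation vector about the tool's x, y, z in units of 5 degrees (1.0 is 5 degrees). A call has 1 to 8 rows; each row shifts and turns the commanded pose from where the row before left it, along the tool's axes as they then stand; what a row does not reach is not made up. A row lasts 1/12 s, in which the tool goes at most 41.7 mm and 7.16 degrees, less where a joint would pass 70% of its speed; a pose out of reach is approached as far as the arm can. A call with a gripper value outside its range is refused whole. "claw" is the closure, from 0 (fully open) to 1 (shut), set as the call begins (left out, the last holds). The fingers move at their own pace and stop on an object; "grip_force" is the grip in N (left out, the last holds). Time passes only in rows, so rows that do not move let the fingers close. It gives the time, the measured TCP pose, the force, the opening and the grip force at its end, in the units of the state.
- r.get_state(): the state, without advancing time (a new reading comes with each control period).
- r.get_image(name): name is "side" or "top"; returns (picture, depth): 400x640x3 uint8, blue, green, red; 400x640 float32, m along the optical axis (not along the pixel's ray), 0 where there is no reading.
- r.camera_params(name): a dict with "intrinsics" (3x3 intrinsics, pixels), "dist" ([k1, k2, p1, p2, k3] as OpenCV has them; the pictures are not rectified), "view" (4x4, takes a point from world to camera coordinates). Camera axes: x right, y down, z forward; pixel columns grow to the right and rows downward; lengths in m; the calibration is good to about 2 mm. A picture is of the moment at which its call begins. camera_params takes no time and is no camera call.
- r.close_job(): hands the job in; it is judged then, once.
The state is a dict: "t": time; "qpos": joint angles; "dq": joint speeds; "effort": joint torques, N m; "eef_pos": TCP position; "ee_rot": TCP orientation; "ft_force": force on the tool from outside, world axes, zero at the start; "wrist_torque": the same for the moment, N m; "opening": opening from 0.0 (shut) to 1.0 (fully open); "grip_force": force on a finger pad.
Only numpy, scipy, OpenCV 4.12 (cv2) and the standard library are available. Lean on these libraries where they do the work, as an engineer would, in place of code of your own. Each camera call takes 0.05 s, during which the arm holds its last target. There are 200 camera calls.

## Working session

There is one attempt and no reset: what is moved stays moved. The work goes in short steps, Python scripts to look and compute and a tool call to move; the robot and the scene stay as the last step left them, time stands still between calls to the robot, and variables do not carry over. Pictures are saved under pics/ and viewed, at most 10 in all, crops included, and the job is handed in when it is done.

Besides the shell and the picture viewer there is one more tool, called after "Request:" by a JSON object that holds its "fn" and its "kwargs", one argument or row to a line. play_rows: Moves the arm, as the interface text tells. Its arguments: {"type":"object","properties":{"commands":{"type":"array"},"claw":{"type":"number"},"grip_force":{"type":"number"}},"required":["commands"]}

```bash
mkdir -p pics; cat > h.py <<'E'
from cell import r
import numpy as np, cv2
def grab(n):
    im,d=r.get_image(n); np.savez('last_'+n,im=im,d=d); return im,d
def world(n,px,d):
    p=r.camera_params(n);K=np.array(p['intrinsics']);V=np.array(p['view'])
    out=[]
    for u,v in px:
        a=d[max(0,int(v)-1):int(v)+2,int(u)-1:int(u)+2];a=a[a>0];z=np.median(a) if len(a) else np.nan
        x=cv2.undistortPoints(np.array([[[u,v]]],float),K,np.array(p['dist'],float))[0,0]
        c=np.array([x[0]*z,x[1]*z,z,1]);out.append((np.linalg.inv(V)@c)[:3])
    return np.array(out)
def proj(n,P):
    p=r.camera_params(n);V=np.array(p['view'])
    return cv2.projectPoints(np.array(P,float),cv2.Rodrigues(V[:3,:3])[0],V[:3,3],np.array(p['intrinsics']),np.array(p['dist'],float))[0][:,0]
E
python3 - <<'E'
from h import *
for n in('top','side'):
    im,d=grab(n); cv2.imwrite(f'pics/{n}0.png',im)
    print(n,np.round(np.array(r.camera_params(n)['view']),2).tolist())
print(r.get_state())
E
```

```text
top [[0.02, -1.0, 0.02, -0.09], [-0.98, -0.02, -0.19, 0.59], [0.19, -0.01, -0.98, 1.17], [0.0, 0.0, 0.0, 1.0]]
side [[0.39, -0.92, 0.0, -0.28], [-0.88, -0.37, -0.31, 0.49], [0.29, 0.12, -0.95, 1.11], [0.0, 0.0, 0.0, 1.0]]
{'t': 0.1, 'qpos': array([ 1.20521721,  0.62922528,  0.03844648,  1.51821125, -0.0270083 ,
        0.99634282, -0.02001176]), 'dq': array([ 0.00044192, -0.00293062, -0.00033382, -0.00142356,  0.00113904,
       -0.00012516, -0.0002223 ]), 'effort': array([ 1.63066936e-03, -5.50798130e+01,  1.14704266e+00, -1.87121075e+01,
       -5.22010261e-02,  1.92425604e-02,  4.30322530e-05]), 'eef_pos': array([ 0.19181024, -0.62044347,  0.20468265]), 'ee_rot': array([-8.24460444e-04,  9.88788455e-01,  1.49320779e-01, -1.28740016e-04]), 'ft_force': array([-0.34370826,  0.2470932 ,  0.68858296]), 'wrist_torque': array([ 0.03832859, -0.01022198, -0.01115524]), 'grip_force': 0.0, 'opening': 0.9978088568661897}
```

View pics/top0.png

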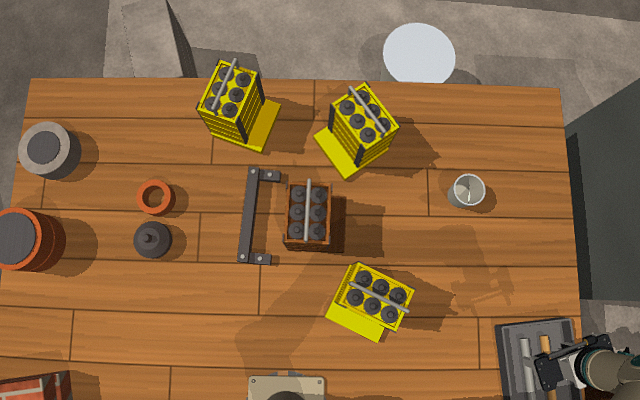

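View pics/side0.png

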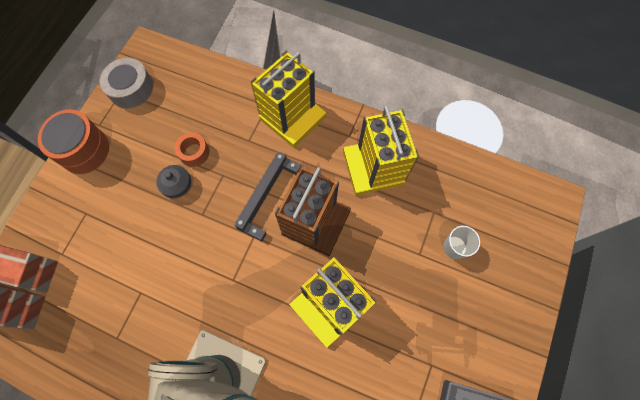

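Top view: bay at (258,215), open to the right; the wooden crate is at (308,215). Lookalikes are the yellow crates at (235,105), (360,130) and (370,300). I choose the brown one and check it in a close crop.

```bash
python3 - <<'E'
from h import *
a=np.load('last_top.npz')['im'][150:280,230:370]; b=np.load('last_side.npz')['im'][140:260,225:365]
f=lambda x:cv2.convertScaleAbs(cv2.resize(x,None,fx=5,fy=5,interpolation=cv2.INTER_CUBIC)[:600],alpha=1.6,beta=10)
cv2.imwrite('pics/c1.png',f(a));cv2.imwrite('pics/c2.png',f(b))
d=np.load('last_top.npz')['d']
for px in [(258,215),(270,176),(263,258),(338,215),(325,187),(335,190),(335,240),(300,215),(330,200)]: print(px,world('top',[px],d).round(3))
E
```

```text
(258, 215) [[0.546 0.095 0.   ]]
(270, 176) [[0.655 0.062 0.033]]
(263, 258) [[0.421 0.073 0.031]]
(338, 215) [[ 0.546 -0.134  0.03 ]]
(325, 187) [[ 0.589 -0.091  0.196]]
(335, 190) [[ 0.624 -0.126  0.   ]]
(335, 240) [[ 0.475 -0.126  0.029]]
(300, 215) [[ 0.517 -0.031  0.205]]
(330, 200) [[ 0.555 -0.104  0.202]]
```

View pics/c1.png

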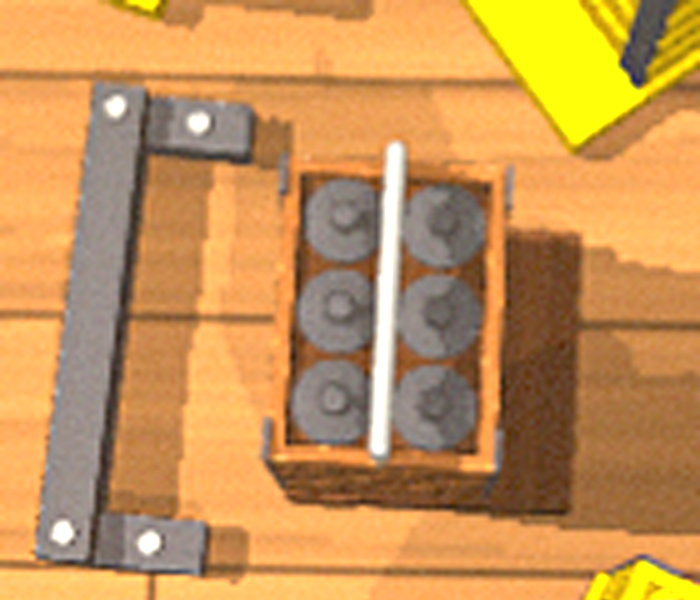

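View pics/c2.png

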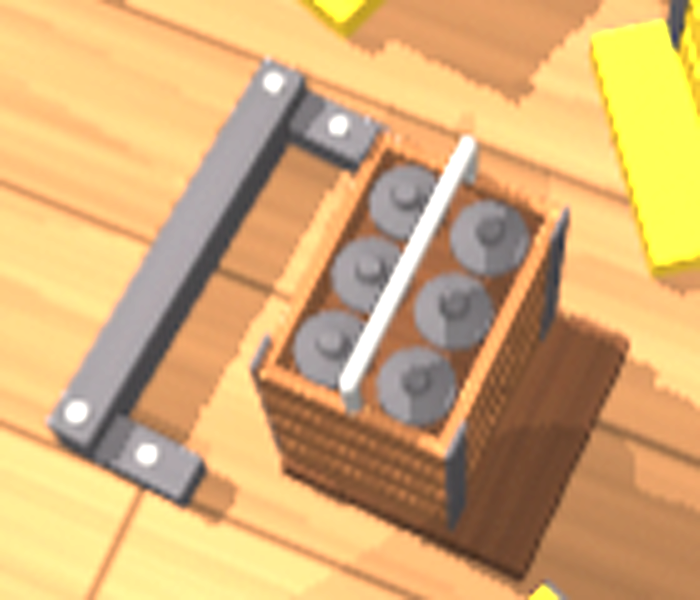

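The crop confirms the brown slatted crate. Its bare tail is in the crop at (505-580, 230-515), with the rear edge at about px (345,225). The bay bar top runs from (95,85) to (38,555). Now I fit rectangles to the depth clouds.

```bash
cat >> h.py <<'E'
def cloud(n,d):
    p=r.camera_params(n);V=np.array(p['view']);v,u=np.mgrid[0:400,0:640]
    x=cv2.undistortPoints(np.stack([u,v],-1).reshape(-1,1,2).astype(float),np.array(p['intrinsics']),np.array(p['dist'],float))[:,0]
    z=d.ravel();c=np.c_[x*z[:,None],z,np.ones(len(z))]@np.linalg.inv(V).T
    return c[z>0,:3]
def rect(P,lo,hi,x0,x1,y0,y1):
    m=(P[:,2]>lo)&(P[:,2]<hi)&(P[:,0]>x0)&(P[:,0]<x1)&(P[:,1]>y0)&(P[:,1]<y1)
    q=P[m,:2];return len(q),cv2.minAreaRect((q*1000).astype(np.float32)),cv2.boxPoints(cv2.minAreaRect((q*1000).astype(np.float32))).round().tolist(), P[m,2].mean()
def measure():
    for n in('top','side'):
        d=grab(n)[1];P=cloud(n,d)
        print(n,'boxtop',rect(P,.185,.225,.4,.68,-.2,.1))
        print(n,'tail',rect(P,.02,.04,.4,.68,-.2,-.07))
        print(n,'bar',rect(P,.042,.06,.35,.75,0.03,.2))
E
python3 -c "
from h import *
measure()
d=np.load('last_top.npz')['d'];P=cloud('top',d)
print('yellow',rect(P,.02,.3,.25,.45,-.32,0.0))
print('yellow2',rect(P,.02,.3,.6,.9,-.3,0.0))
print('pail',rect(P,.05,.12,.5,.75,-.6,-.35))"
```

```text
top boxtop (2586, ((501.536865234375, -91.7744369506836), (199.6751708984375, 195.6460418701172), 87.97296905517578), [[400.0, -188.0], [596.0, -195.0], [603.0, 5.0], [407.0, 11.0]], np.float64(0.20232641270855523))
top tail (1023, ((542.419189453125, -127.80889892578125), (104.72023010253906, 279.43743896484375), 87.03561401367188), [[400.0, -173.0], [679.0, -187.0], [685.0, -83.0], [406.0, -68.0]], np.float64(0.030228174846001918))
top bar (1076, ((579.0768432617188, 117.63306427001953), (48.5575065612793, 341.147705078125), 89.67306518554688), [[408.0, 94.0], [750.0, 92.0], [750.0, 141.0], [409.0, 143.0]], np.float64(0.05033295889837195))
side boxtop (2251, ((501.59832763671875, -94.25260925292969), (202.1188507080078, 194.5646209716797), 87.59215545654297), [[400.0, -191.0], [595.0, -199.0], [603.0, 3.0], [409.0, 11.0]], np.float64(0.2031275775732107))
side tail (1025, ((562.2574462890625, -131.4997100830078), (81.60992431640625, 252.4815216064453), 80.26821899414062), [[431.0, -150.0], [680.0, -193.0], [694.0, -113.0], [445.0, -70.0]], np.float64(0.03154150541024766))
side bar (
[... 155 characters left out ...]
[408.0, 141.0]], np.float64(0.051240098320293345))
yellow (4058, ((350.5689697265625, -133.6295928955078), (328.2860412597656, 180.23756408691406), 56.444801330566406), [[185.0, -221.0], [335.0, -320.0], [516.0, -47.0], [366.0, 53.0]], np.float64(0.16855869423000724))
yellow2 (4706, ((711.8103637695312, -126.46540832519531), (188.52691650390625, 326.32177734375), 49.97792053222656), [[526.0, -94.0], [776.0, -304.0], [897.0, -159.0], [647.0, 51.0]], np.float64(0.1454812710021001))
pail (438, ((613.8612670898438, -491.9966125488281), (86.31646728515625, 88.44146728515625), 21.07537269592285), [[558.0, -466.0], [589.0, -549.0], [670.0, -518.0], [638.0, -435.0]], np.float64(0.07586334987037213))
```

```bash
cat >> h.py <<'E'
def atz(n,px,z):
    p=r.camera_params(n);W=np.linalg.inv(np.array(p['view']))
    x=cv2.undistortPoints(np.array(px,float).reshape(-1,1,2),np.array(p['intrinsics']),np.array(p['dist'],float))[:,0]
    v=np.c_[x,np.ones(len(x))]@W[:3,:3].T;o=W[:3,3]
    return o+v*((z-o[2])/v[:,2])[:,None]
E
python3 - <<'E'
from h import *
c=lambda L,ox,oy:[((a+.5)/5-.5+ox,(b+.5)/5-.5+oy) for a,b in L]
T=lambda L,z:print(atz('top',c(L,230,150),z)[:,:2].round(3).tolist())
S=lambda L,z:print(atz('side',c(L,225,140),z)[:,:2].round(3).tolist())
print('bar near-right,left;far');T([(148,88),(90,563),(95,85),(38,555)],.05)
S([(303,75),(95,440),(268,58),(52,420)],.05)
print('rails');T([(252,103),(252,160),(208,520),(205,573)],.03)
print('boxtop');T([(288,165),(508,170),(497,465),(272,455)],.21)
S([(385,140),(562,212),(450,455),(265,365)],.21)
print('tail rear');T([(580,232),(570,513)],.03);S([(628,343),(523,578)],.03)
E
```

```text
bar near-right,left;far
[[0.675, 0.092], [0.408, 0.113], [0.677, 0.122], [0.412, 0.141]]
[[0.676, 0.093], [0.413, 0.109], [0.678, 0.118], [0.414, 0.138]]
rails
[[0.673, 0.034], [0.639, 0.033], [0.434, 0.051], [0.405, 0.052]]
boxtop
[[0.595, 0.002], [0.595, -0.106], [0.45, -0.102], [0.453, 0.005]]
[[0.595, -0.006], [0.593, -0.108], [0.449, -0.105], [0.456, 0.001]]
tail rear
[[0.601, -0.155], [0.441, -0.15]]
[[0.598, -0.158], [0.439, -0.154]]
```

```bash
python3 - <<'E'
from h import *
print('yel near boxtop',atz('top',[(358,262),(415,289),(399,330),(336,300)],.21)[:,:2].round(3).tolist())
print('yel far boxtop',atz('top',[(367,84),(398,125),(362,165),(330,115)],.21)[:,:2].round(3).tolist())
print('yel far board',atz('top',[(346,178),(314,135)],.03)[:,:2].round(3).tolist())
print('yel near box bottom side view',atz('side',[(330,348),(291,300)],.03)[:,:2].round(3).tolist())
P=np.load('last_top.npz')['d'];C=cloud('top',P)
m=(C[:,2]>.1)&(C[:,0]>.36)&(C[:,0]<.7)&(C[:,1]<-.12)&(C[:,1]>-.4)
q=C[m]
for y in np.arange(-.4,-.12,.02):
    s=q[(q[:,1]>y)&(q[:,1]<y+.02)]; lo=s[s[:,0]<.53,0]; hi=s[s[:,0]>=.53,0]
    print(round(y,2),lo.max() if len(lo) else None,hi.min() if len(hi) else None)
E
```

```text
yel near boxtop [[0.405, -0.172], [0.344, -0.307], [0.249, -0.267], [0.316, -0.12]]
yel far boxtop [[0.861, -0.196], [0.75, -0.274], [0.643, -0.182], [0.773, -0.101]]
yel far board [[0.654, -0.156], [0.781, -0.062]]
yel near box bottom side view [[0.2, -0.255], [0.277, -0.103]]
-0.4 None None
-0.38 None None
-0.36 None None
-0.34 None None
-0.32 None None
-0.3 None None
-0.28 0.36435742769475593 None
-0.26 0.37359069545482315 None
-0.24 0.38279626012670465 None
-0.22 0.39203591061898657 0.6927824836827798
-0.2 0.40326028200063696 0.6848013239535623
-0.18 0.4089158619561587 0.6960914064699493
-0.16 0.3842188207954897 None
-0.14 None None
-0.12 None None
```

Request:
{"fn": "play_rows", "kwargs": {
  "commands": [
    [0,0,-3.2,0,0,0],
    [0,0,-3.2,0,0,0],
    [0,0,-3.2,0,0,0],
    [0,0,-3.2,0,0,0],
    [3,-1.8,0,0,0,-1],
    [3.1,-1.5,0,0,0,-1],
    [3.2,-1.2,0,0,0,-1],
    [3.3,-0.9,0,0,0,-1]
  ]
}}

```text
t: 0.87
eef_pos: [0.2852, -0.5176, 0.3336]
ee_rot: [0.0, 0.947, 0.321, 0.0]
ft_force: [0.9, 0.0, 0.1]
opening: 0.999
grip_force: 0.0
```

```bash
cat >> h.py <<'E'
from scipy.spatial.transform import Rotation as R
def where(tgt,yaw):
    s=r.get_state();q=s['ee_rot'];A=R.from_quat([q[1],q[2],q[3],q[0]]).as_matrix()
    print('t',s['t'],'pos',s['eef_pos'].round(4),'force',s['ft_force'].round(1),'q',s['qpos'].round(2))
    print('tool cm to go',(A.T@(np.array(tgt)-s['eef_pos'])*100).round(2),'z axis',A[:,2].round(3))
    y=np.arctan2(A[1,0],A[0,0]);print('yaw',y.round(3),'tool z units',(-np.degrees(yaw-y)/5).round(2))
E
python3 -c "
from h import *
where([.52,-.24,.33],1.5)"
```

```text
t 0.8667 pos [ 0.2852 -0.5176  0.3336] force [0.9 0.  0.1] q [ 1.06  0.43 -0.06  1.5   0.03  1.21  0.08]
tool cm to go [35.51 -7.79  0.35] z axis [ 0. -0. -1.]
yaw 0.653 tool z units -9.71
```

Request:
{"fn": "play_rows", "kwargs": {
  "commands": [
    [3.7,-0.8,0,0,0,-1.2],
    [3.75,-0.5,0,0,0,-1.2],
    [3.8,-0.1,0,0,0,-1.2],
    [3.8,0.3,0,0,0,-1.2],
    [3.7,0.7,0,0,0,-1.2],
    [3.6,1.1,0,0,0,-1.2],
    [3.5,1.4,0,0,0,-1.2],
    [3.3,1.8,0,0,0,-1.2]
  ]
}}

```text
t: 1.53
eef_pos: [0.4775, -0.2839, 0.3336]
ee_rot: [0.0, 0.735, 0.679, -0.0]
ft_force: [1.0, -0.8, -0.9]
opening: 0.994
grip_force: 0.0
```

```bash
python3 -c "
from h import *
where([.522,-.24,.33],1.5)"
```

```text
t 1.5333 pos [ 0.4775 -0.2839  0.3336] force [ 1.  -0.8 -0.9] q [ 0.71  0.39 -0.33  1.59  0.13  1.19  0.27]
tool cm to go [4.73 4.09 0.36] z axis [-0. -0. -1.]
yaw 1.492 tool z units -0.1
```

Request:
{"fn": "play_rows", "kwargs": {
  "commands": [
    [2.4,1.3,0,0,0,0],
    [2.4,1.3,0,0,0,0],
    [2.4,1.5,0,0,0,0],
    [0,0,0,0,0.8,0],
    [0,0,0,0,0.8,0],
    [0,0,0,0,0,0]
  ]
}}

```text
t: 2.03
eef_pos: [0.523, -0.2205, 0.3324]
ee_rot: [-0.048, 0.736, 0.673, 0.051]
ft_force: [-0.7, -1.7, -0.7]
opening: 1.002
grip_force: 0.0
```

```bash
python3 -c "
from h import *
where([.522,-.205,.012],1.5)
im,d=grab('side');a=im[100:340,200:440];cv2.imwrite('pics/s2.png',cv2.resize(a,None,fx=2.5,fy=2.5))"
```

```text
t 2.0333 pos [ 0.523  -0.2205  0.3324] force [-0.7 -1.7 -0.7] q [ 0.68  0.44 -0.38  1.52  0.03  1.24  0.24]
tool cm to go [-2.94 -0.19 31.94] z axis [ 0.011  0.139 -0.99 ]
yaw 1.482 tool z units -0.21
```

View pics/s2.png

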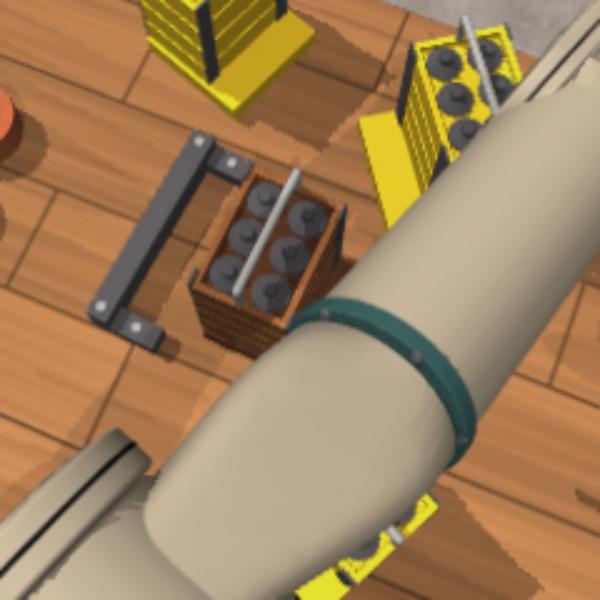

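Request:
{"fn": "play_rows", "kwargs": {
  "commands": [
    [-0.5,0,3.8,0,0,-0.1],
    [-0.5,0,3.8,0,0,-0.1],
    [-0.5,0,3.8,0,0,0],
    [-0.5,0,3.8,0,0,0],
    [-0.5,0,3.8,0,0,0],
    [-0.5,0,3.8,0,0,0],
    [-0.4,0,3.0,0,0,0],
    [0,0,0,0,0,0]
  ]
}}

```text
t: 2.75
eef_pos: [0.52, -0.2128, 0.0681]
ee_rot: [-0.051, 0.728, 0.682, 0.049]
ft_force: [-0.1, 0.4, 0.6]
opening: 1.001
grip_force: 0.0
```

```bash
python3 -c "
from h import *
where([.523,-.205,.012],1.5)
im,d=grab('top');a=im[130:330,220:480];cv2.imwrite('pics/t2.png',cv2.resize(a,None,fx=3,fy=3))"
```

```text
t 2.75 pos [ 0.52   -0.2128  0.0681] force [-0.1  0.4  0.6] q [ 0.63  0.74 -0.32  1.82  0.13  0.67  0.21]
tool cm to go [-0.01  0.3   5.67] z axis [ 0.002  0.142 -0.99 ]
yaw 1.504 tool z units 0.05
```

View pics/t2.png

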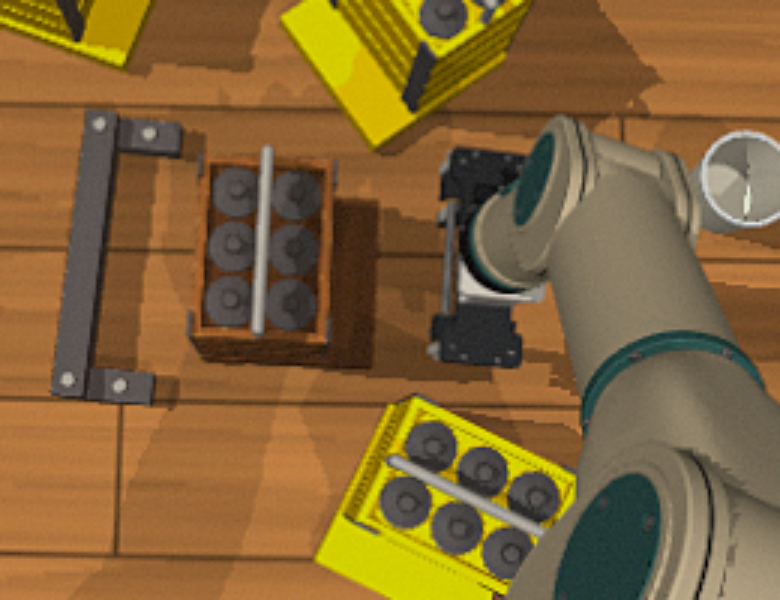

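The gripper (440-525, 150-365 in the crop) lies square behind the crate's tail edge (375, 200-365), clear of both yellow crates. I lower it next.

Request:
{"fn": "play_rows", "kwargs": {
  "commands": [
    [0,0.1,2.0,0,0,0],
    [0,0.1,2.0,0,0,0],
    [0,0.1,1.5,0,0,0],
    [0,0,0,0,0,0],
    [1.0,0,-0.14,0,0,0],
    [1.0,0,-0.14,0,0,0],
    [0,0,0,0,0,0],
    [0,0,0,0,0,0]
  ]
}}

```text
t: 3.47
eef_pos: [0.5307, -0.1873, 0.0263]
ee_rot: [-0.046, 0.728, 0.682, 0.053]
ft_force: [0.4, -0.1, 0.3]
opening: 0.999
grip_force: 0.0
```

```bash
python3 -c "
from h import *
where([.5235,-.154,.012],1.5)"
```

```text
t 3.4667 pos [ 0.5307 -0.1873  0.0263] force [ 0.4 -0.1  0.3] q [ 0.57  0.8  -0.3   1.86  0.15  0.55  0.16]
tool cm to go [ 3.05 -0.94  1.87] z axis [ 0.014  0.138 -0.99 ]
yaw 1.507 tool z units 0.08
```

Request:
{"fn": "play_rows", "kwargs": {
  "commands": [
    [-0.2,-0.4,0.8,0,0,0],
    [0,-0.3,0.7,0,0,0],
    [0,0,0,0,0,0],
    [0.7,0,0.1,0,0,0],
    [0.7,0,0.1,0,0,0],
    [0.4,0,0.05,0,0,0],
    [0,0,0,0,0,0],
    [0,0,0,0,0,0]
  ]
}}

```text
t: 4.13
eef_pos: [0.5239, -0.1689, 0.0094]
ee_rot: [-0.047, 0.728, 0.682, 0.052]
ft_force: [0.9, 0.5, 0.3]
opening: 1.0
grip_force: 0.0
```

```bash
python3 -c "
from h import *
where([.5235,-.154,.012],1.5)"
```

```text
t 4.1333 pos [ 0.5239 -0.1689  0.0094] force [0.9 0.5 0.3] q [ 0.53  0.81 -0.28  1.9   0.15  0.49  0.14]
tool cm to go [ 1.5  -0.14 -0.05] z axis [ 0.012  0.139 -0.99 ]
yaw 1.505 tool z units 0.06
```

Request:
{"fn": "play_rows", "kwargs": {
  "commands": [
    [0.4,0,0.055,0,0,0],
    [0.4,0,0.055,0,0,0],
    [0.4,0,0.055,0,0,0],
    [0.4,0,0.055,0,0,0],
    [0.4,0,0.055,0,0,0],
    [0.4,0,0.055,0,0,0],
    [0.4,0,0.055,0,0,0],
    [0.4,0,0.055,0,0,0]
  ]
}}

```text
t: 4.8
eef_pos: [0.5254, -0.143, 0.0093]
ee_rot: [-0.044, 0.73, 0.68, 0.05]
ft_force: [-0.9, -10.2, 0.1]
opening: 1.0
grip_force: 5.1
```

```bash
python3 -c "
from h import *
where([.530,-.07,.012],1.5)"
```

```text
t 4.8 pos [ 0.5254 -0.143   0.0093] force [ -0.9 -10.2   0.1] q [ 0.48  0.8  -0.27  1.92  0.14  0.47  0.09]
tool cm to go [ 7.28 -0.05  0.7 ] z axis [ 0.013  0.132 -0.991]
yaw 1.5 tool z units 0.01
```

Request:
{"fn": "play_rows", "kwargs": {
  "commands": [
    [0.4,0,0.05,0,0,0],
    [0.4,0,0.05,0,0,0],
    [0.4,0,0.05,0,0,0],
    [0.4,0,0.05,0,0,0],
    [0.4,0,0.05,0,0,0],
    [0.4,0,0.05,0,0,0],
    [0.4,0,0.05,0,0,0],
    [0.4,0,0.05,0,0,0]
  ]
}}

```text
t: 5.47
eef_pos: [0.5275, -0.1098, 0.0094]
ee_rot: [-0.045, 0.73, 0.68, 0.05]
ft_force: [-0.3, -8.4, -2.3]
opening: 1.001
grip_force: 4.3
```

```bash
python3 -c "
from h import *
where([.530,-.07,.012],1.5)
im,d=grab('top');a=im[150:290,230:390];cv2.imwrite('pics/t3.png',cv2.convertScaleAbs(cv2.resize(a,None,fx=4,fy=4),alpha=1.5))"
```

```text
t 5.4667 pos [ 0.5275 -0.1098  0.0094] force [-0.3 -8.4 -2.3] q [ 0.42  0.79 -0.26  1.94  0.13  0.44  0.04]
tool cm to go [ 3.99 -0.03  0.28] z axis [ 0.012  0.133 -0.991]
yaw 1.501 tool z units 0.01
```

View pics/t3.png

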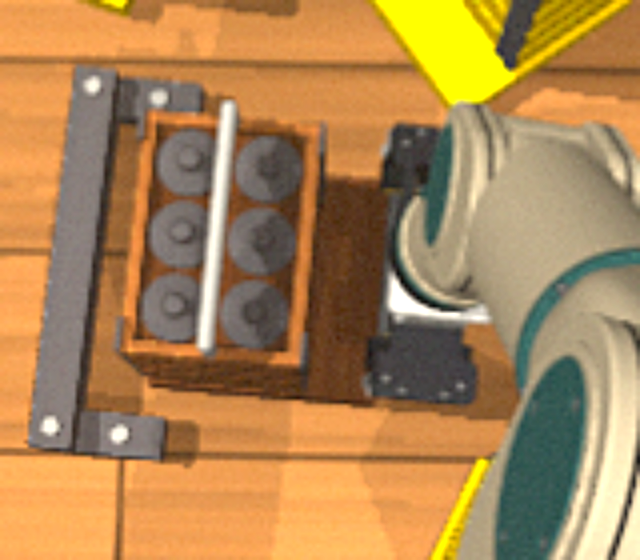

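The crate is sliding square into the bay, with the gripper (365-480, 125-400 in the crop) well clear of the box.

Request:
{"fn": "play_rows", "kwargs": {
  "commands": [
    [0.4,0,0.05,0,0,0],
    [0.4,0,0.05,0,0,0],
    [0.4,0,0.05,0,0,0],
    [0.4,0,0.05,0,0,0],
    [0.4,0,0.05,0,0,0],
    [0.4,0,0.05,0,0,0],
    [0.4,0,0.05,0,0,0],
    [0.3,0,0.05,0,0,0]
  ]
}}

```text
t: 6.18
eef_pos: [0.5293, -0.0777, 0.0095]
ee_rot: [-0.045, 0.73, 0.68, 0.05]
ft_force: [-0.2, -8.0, -4.4]
opening: 0.997
grip_force: 4.1
```

Request:
{"fn": "play_rows", "kwargs": {
  "commands": [
    [0.2,0,0.025,0,0,0],
    [0.2,0,0.025,0,0,0],
    [0.2,0,0.025,0,0,0]
  ]
}}

```text
t: 6.43
eef_pos: [0.5297, -0.0721, 0.0095]
ee_rot: [-0.045, 0.73, 0.68, 0.05]
ft_force: [-1.0, -6.9, -4.5]
opening: 1.001
grip_force: 3.9
```

Request:
{"fn": "play_rows", "kwargs": {
  "commands": [
    [0.2,0,0.025,0,0,0],
    [0.2,0,0.025,0,0,0]
  ]
}}

```text
t: 6.6
eef_pos: [0.5299, -0.068, 0.0095]
ee_rot: [-0.045, 0.73, 0.68, 0.05]
ft_force: [-0.5, -7.3, -6.0]
opening: 0.999
grip_force: 3.8
```

Request:
{"fn": "play_rows", "kwargs": {
  "commands": [
    [0.2,0,0.025,0,0,0],
    [0.2,0,0.025,0,0,0]
  ]
}}

```text
t: 6.77
eef_pos: [0.5296, -0.0672, 0.0095]
ee_rot: [-0.045, 0.73, 0.68, 0.048]
ft_force: [-3.3, -17.0, -1.2]
opening: 1.003
grip_force: 8.7
```

Request:
{"fn": "play_rows", "kwargs": {
  "commands": [
    [0.15,0,0.02,0,0,0],
    [0.15,0,0.02,0,0,0]
  ]
}}

```text
t: 6.93
eef_pos: [0.5293, -0.0669, 0.0095]
ee_rot: [-0.044, 0.731, 0.679, 0.047]
ft_force: [-3.6, -21.4, 0.9]
opening: 1.001
grip_force: 10.9
```

```bash
python3 -c "
from h import *
where([.530,-.05,.012],1.5)
im,d=grab('top');a=im[155:275,230:370];cv2.imwrite('pics/t4.png',cv2.convertScaleAbs(cv2.resize(a,None,fx=5,fy=5),alpha=1.5))"
```

```text
t 6.9333 pos [ 0.5293 -0.0669  0.0095] force [ -3.6 -21.4   0.9] q [ 0.32  0.79 -0.24  1.97  0.11  0.41 -0.03]
tool cm to go [ 1.71 -0.05 -0.04] z axis [ 0.01   0.128 -0.992]
yaw 1.497 tool z units -0.03
```

View pics/t4.png

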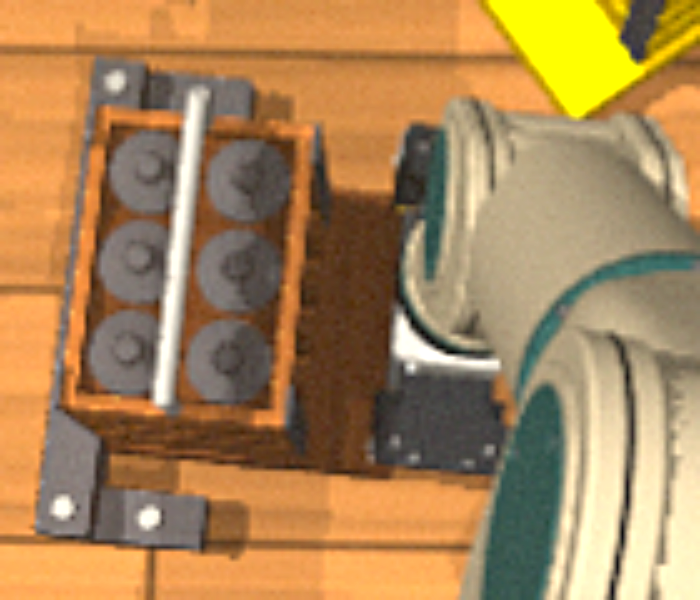

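Force has jumped to 21 N with no advance, and the picture shows the front edge (100,110)-(70,400) against the bar and parallel to it. I give one small seating push, then back off.

Request:
{"fn": "play_rows", "kwargs": {
  "commands": [
    [0.2,0,0.02,0,0,0],
    [0.2,0,0.02,0,0,0],
    [0,0,0,0,0,0],
    [0,0,0,0,0,0]
  ]
}}

```text
t: 7.32
eef_pos: [0.5288, -0.0666, 0.0095]
ee_rot: [-0.043, 0.732, 0.678, 0.046]
ft_force: [-4.8, -25.0, 0.3]
opening: 0.998
grip_force: 12.9
```

Request:
{"fn": "play_rows", "kwargs": {
  "commands": [
    [-0.6,0,-0.08,0,0,0],
    [-0.8,0,-0.12,0,0,0],
    [-1.0,0,-0.14,0,0,0],
    [-1.5,0,-0.2,0,0,0],
    [-1.5,0,-0.2,0,0,0],
    [-1.5,0,-0.2,0,0,0],
    [0,0,0,0,0,0]
  ]
}}

```text
t: 7.9
eef_pos: [0.5269, -0.1257, 0.0102]
ee_rot: [-0.046, 0.73, 0.68, 0.052]
ft_force: [-0.2, 0.7, -1.0]
opening: 1.0
grip_force: 0.0
```

```bash
python3 -c "
from h import *
where([.53,-.16,.03],1.5)
im,d=grab('top');a=im[155:275,230:370];cv2.imwrite('pics/t5.png',cv2.convertScaleAbs(cv2.resize(a,None,fx=5,fy=5),alpha=1.5))"
```

```text
t 7.9 pos [ 0.5269 -0.1257  0.0102] force [-0.2  0.7 -1. ] q [ 0.45  0.8  -0.27  1.93  0.13  0.46  0.07]
tool cm to go [-3.09  0.56 -2.42] z axis [ 0.013  0.137 -0.99 ]
yaw 1.5 tool z units 0.0
```

View pics/t5.png

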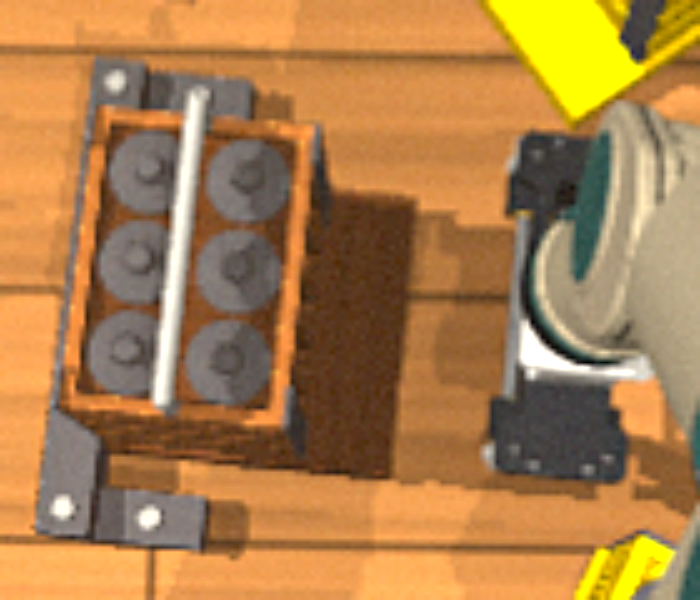

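```bash
python3 -c "
from h import *
q=atz('top',[(230+417.5/5-.4,155+197.5/5-.4),(230+390.5/5-.4,155+478.5/5-.4)],.03)[:,:2]
m=q.mean(0);d=q[1]-q[0];n=np.array([d[1],-d[0]])/np.hypot(*d);f=m+.16*n
bx=np.array([.07,.9975]);by=np.array([-.9975,.07]);e=f-[.543,.102]
print(q,n,np.hypot(*d),'bay x,y',e@bx,e@by,'ang',np.arctan2(n[0],n[1])-.07)"
```

```text
[[ 0.60457785 -0.06254029]
 [ 0.44481481 -0.05030786]] [0.07634264 0.99708164] 0.16023065199968778 bay x,y 0.000679993290326463 0.006151256042867324 ang 0.006416990831517783
```

The crate measures flush (+0.7 mm), offset 6 mm sideways, with a 0.006 rad angle error. I raise the hand a little and hand in.

Request:
{"fn": "play_rows", "kwargs": {
  "commands": [
    [-1.0,0,-1.0,0,0,0],
    [0,0,-1.5,0,0,0],
    [0,0,-1.0,0,0,0],
    [0,0,0,0,0,0],
    [0,0,0,0,0,0],
    [0,0,0,0,0,0]
  ]
}}

```text
t: 8.45
eef_pos: [0.5256, -0.1359, 0.0434]
ee_rot: [-0.047, 0.728, 0.682, 0.052]
ft_force: [0.3, 0.2, 1.7]
opening: 1.006
grip_force: 0.0
```

```bash
python3 -c "
from h import *
where([.53,-.16,.04],1.5)
print(r.close_job())"
```

```text
t 8.45 pos [ 0.5256 -0.1359  0.0434] force [0.3 0.2 1.7] q [ 0.49  0.75 -0.3   1.91  0.12  0.53  0.09]
tool cm to go [-2.4  0.6  0. ] z axis [ 0.011  0.139 -0.99 ]
yaw 1.506 tool z units 0.06
the job is handed in; nothing more can be done
None
```

The crate is in the bay against the stop bar: by the camera its front is within about 1 mm of the bar, 6 mm off the centre line and square to within 0.01 rad. It was pushed only on the skid's tail, the hand is clear, and the job was handed in at 8.45 s; no verdict came back.

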